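# Open the child-resistant bottle of lens-cleaning fluid

## Robot

A 6-joint arm with a two-finger parallel gripper is mounted at the origin on the work surface. World frame = base frame: x ahead of the robot, y to its left, z up, the work surface at z = 0. Lengths are in mm, angles in rad, forces in N, time in s.
With the tool pointing down it reaches from about 400 to 825 mm from the base axis. Payload 7 kg.
Tool frame: the origin (TCP) lies on the centre line of the jaws, within the pads' length; the fingertips stand 22 mm ahead of it and the grasp point (between the pads) lies 3 mm ahead of it (robot.tip_reach is the distance from the TCP to the fingertips, in mm); z points along the fingers, x is the direction in which the jaws open and shut, and the axes are right-handed (so a half turn about z gives the same grasp; the last joint's range is limited). The gripper opens to 85 mm and grips with 20 to 120 N. Pads are 22 mm wide; open, the fingers measure 114 mm over their backs; the gripper's body (76 mm by 85 mm) begins 54 mm behind the grasp point. The pads swing forward as they close: fully open they stand 13 mm farther back than shut.
Start: joints at [-0.965, 0.359, 0.012, 0, -1.224, -0.288], TCP at [210.895, -641.185, 253.302] pointing down, gripper open.
Joint ranges: [-3.07, 3.07], [-1.43, 2.12], [-1.02, 1.25], [-3.03, 1.67], [-3.05, -0], [-3.03, 3.03]. Speed limits (rad/s): [2.39, 2.39, 3.01, 3.14, 3.14, 3.14].

## Interface

Orientations are given as a rotation vector (axis times angle).
In Python, from rig import readout, viewer, robot, models gives the robot as it stands.
- The arm moves only by the shell command python3 -m jog 'ROWS' [FORCE]. ROWS is JSON, a list of rows, each a list of 7 numbers: the shift along the tool's x, y, z each as a share of 100 mm, from -1 to 1, then the turn, a rotation vector about the tool's x, y, z each as a share of 120 degrees, from -1 to 1, then the closure, from 0 (fully open) to 1 (shut). In form: [[tx, ty, tz, ax, ay, az, hand], ...]. A call has 1 to 5 rows; each row shifts and turns the commanded pose from where the row before left it, along the tool's axes as they then stand; what a row does not reach is not made up. A row lasts 1/12 s, in which the tool goes at most 41.7 mm and 7.16 degrees, less where a joint would pass 70% of its speed; a pose out of reach is approached as far as the arm can. A call with a number of a shift or a turn outside -1 to 1 is refused whole. A call with a gripper value outside its range is refused whole. The fingers move at their own pace and stop on an object; FORCE is the grip in N (left out, the last holds). Time passes only in rows, so rows that do not move let the fingers close. It gives the time, the measured TCP pose, the force and the opening at its end, in the units of the state.
- readout.get_state(): the state, without advancing time (a new reading comes with each control period).
- viewer.capture(name): name is "side" or "top" or "wrist"; returns a dict with "color" (400x640x3 uint8, red, green, blue), "mtx" (3x3 intrinsics, pixels), "rvec" (rotation vector, rad) and "tvec" (3), from world to camera coordinates, as OpenCV has them; the wrist camera has in their place "mount" (4x4, takes a point from camera to tool coordinates, whose origin is the TCP and whose axes are the tool frame's). Camera axes: x right, y down, z forward; pixel columns grow to the right and rows downward; lengths in mm; the calibration is good to about 2 mm. A picture is of the moment at which its call begins: read the wrist's pose just before it. There is no depth.
- robot.hand_in(): hands the job in, once; it reports no verdict.
Trained networks look in a picture, given as the dict that the camera call returned (one of the last four; its "shot" number tells which), for a name from the list of things; names that differ only in an ending like _2 or _b are one class to them, and where a whole thing is asked for, a point or a joint stands for the part that bears it (a point fixed in the world has none). Each returns a list of dicts, best first, with "score" (0 to 1); they miss things now and then, are a little off and sometimes report something else, mostly with a low value. They report only what shows in the picture. A call takes as long as a camera call. They do not tell look-alikes from the thing itself.
- models.silhouettes(picture, query): "mask" (400x640 bool, what is visible of it) and "position" ([column, row] in pixels, amid what is visible of it).
The state is a dict: "clock": time; "qpos": joint angles; "joint_velocities": joint speeds; "tau": joint torques, N m; "tool_pos": TCP position; "tcp_rot": TCP orientation; "ft_force": force on the tool from outside, world axes, zero at the start; "moment": the same for the moment, N m; "opening": opening from 0.0 (shut) to 1.0 (fully open).
Only numpy, scipy, OpenCV 4.12 (cv2) and the standard library are available. Lean on these libraries where they do the work, as an engineer would, in place of code of your own. Each camera call takes 0.05 s, during which the arm holds its last target. There are 200 camera calls.

## Task

Open the amber bottle of lens cleaner that is held in the bench clamp: its white child-resistant cap only clicks round idly unless it is pressed down firmly while it is turned anticlockwise, until it meets its stop. Press no harder than needed, so as not to crush the pouring insert beneath, and stop turning at the stop, before the bottle twists in its clamp; then lift the cap off and set it down gently, top up, in the shallow glass dish, and leave the other things where they are.

Things in the scene. Friction and masses are not known exactly. Their poses are not given: they have to be found in the camera images.
- cap: White ribbed child-resistant cap with red arrows on top, 48 mm across, 34 mm tall, 50 g. Origin: centre of its open underside; z up. Its outer shell turns idly on a hidden inner cap unless pressed, so its yaw does not tell how far it must turn. Anywhere short of the stop it stays locked on the neck; several grasps may be used.
- cap_top (a point): Centre of the cap's top face, 34 mm above the cap's origin. Pressing lowers it about 4 mm against springs: it yields from 8 N on and is fully down, solid, at 15 to 18 N. If hidden teeth meet tip on tip it sinks less at first, and goes down fully only after up to 30 degrees of turning under pressure: keep about 18 N on it.
- neck_top (a point): Centre of the bottle's neck top, 123 mm above the holder's origin, under the cap. Held down, the inner cap must turn anticlockwise (from above) 35 to 110 degrees, different each time and unseen, to a hard stop where the torque rises; with taking up the teeth up to 140 degrees in all. At the stop, and up to 8 degrees back from it, the lugs are free: ease off and lift straight up.
- holder: Grey bench clamp, fixed: base 110 x 110 x 18 mm, dark jaws to 52 mm high. Origin: centre of underside. Holds the amber bottle upright on its axis: 64 mm across up to 85 mm high, shoulder narrowing to 32 mm at 98 mm, neck with 35 mm ledges up to 123 mm. The cap's underside starts 104 mm above the origin.
- spout: White sprung pouring insert in the mouth of the neck, 18 mm across, hidden under the cap, which bears on it. Its origin is that of the bottle (the holder's origin, at table height). It is crushed by more than 40 N.
- bottle (a joint): Turn of the bottle in its clamp, rad, positive anticlockwise from above, 0 at the start. The clamp holds it by friction up to 0.5 N m; turning the pressed cap needs about 0.1 N m, and more than about 0.25 N m means that the stop is reached, so the bottle should not turn (0.12 rad is too much).
- dish: Shallow clear glass dish, loose, 110 mm across the rim, 14 mm high, 150 g. Origin: centre of its underside, z up. Inner floor 5 mm above the origin, flat to the upright wall 50 mm from the centre.
- spare: Bystander: loose green glass bottle with blue cap, 56 mm across, 110 mm high. Origin: centre of underside.
- slide_box: Bystander: blue slide box 92 x 102 x 34 mm. Origin: centre of underside.
- tissues: Bystander: cardboard box of lens tissue 70 x 120 x 45 mm. Origin: centre of underside.
- objective: Bystander: steel microscope objective standing on the table, 30 mm across, 46 mm high. Origin: centre of underside.
- beaker: Bystander: glass beaker, 66 mm across, 85 mm high. Origin: centre of underside.
- oil: Bystander: small amber oil bottle, black cap, 28 mm across, 58 mm high. Origin: centre of underside.
- pen: Bystander: black marker pen with red cap lying on the table, 125 mm long along its x, 12 mm thick. Origin: centre of underside.
Things that resemble listed ones, but are neither listed nor needed, are in the scene too. There is more than one size of the holder; the one meant has the size given above. There is more than one size of the dish; the job needs the larger.

How it is judged (in metres and radians):
On the way:
1. the cap is lifted clear off the neck (z of cap in the frame of holder above 0.135 m), for 0.1 s.
At the end, for the whole second after the job is handed in: The cap lies at rest inside the glass dish, top up (within 0.15 rad of level), its centre within 32 mm of the dish's centre and its underside on the dish's floor; the dish stands level on the table (horizontal distance between cap and dish below 0.032 m and z of cap in the frame of dish between 0 and 0.012 m and angle between cap's own z axis and vertical below 0.15 rad and linear speed of cap below 0.02 m/s and angle between dish's own z axis and vertical below 0.1 rad and height (world z) of dish below 0.01 m); the robot touches nothing.
It fails at once if the cap is pressed so hard (over 40 N) that the bottle's pouring insert is crushed (contact force between cap and spout above 40 N).
It fails at once if the bottle is twisted in its clamp by more than 0.12 rad (value of joint bottle above 0.12 rad or value of joint bottle below -0.12 rad).
It fails at once if the cap is dropped or pushed into the dish with more than 40 N (contact force between cap and dish above 40 N).
It fails at once if the dish is shoved more than 30 mm (distance of dish from where it was at the start of the episode above 0.03 m).
It fails at once if a bystander is moved more than 20 mm (distance of any of spare, slide_box, tissues, objective, beaker, oil, pen from where it was at the start of the episode above 0.02 m).
It also fails if it takes over 72 s, if anything falls off the work surface, if the arm or the gripper's body presses on something with over 40 N, if the wrist force passes 120 N, or if a joint passes its speed limit or range.

## Working session

There is one attempt and no reset: what is moved stays moved. The work goes in short steps, Python scripts to look and compute and a shell command to move; the robot and the scene stay as the last step left them, time stands still between calls to the robot, and variables do not carry over. Pictures are saved under pics/ and viewed, about 8 in all and at most 12, crops included, and the job is handed in when it is done.

```bash
mkdir -p pics; ls
cat > h.py <<'E'
import numpy as np, cv2
from rig import readout, viewer, robot, models
R=lambda v: cv2.Rodrigues(np.array(v,float))[0]
def cam(p):
    K=np.array(p['mtx'],float)
    if 'mount' in p:
        s=p['_s']; T=np.eye(4); T[:3,:3]=R(s['tcp_rot']); T[:3,3]=s['tool_pos']
        W=np.linalg.inv(T@np.array(p['mount'])); return K,W[:3,:3],W[:3,3]
    return K,R(p['rvec']),np.array(p['tvec'],float).ravel()
def shot(n):
    s=readout.get_state(); p=viewer.capture(n); p['_s']=s; return p
def ray(p,px,z):
    K,Rm,t=cam(p); c=-Rm.T@t; d=Rm.T@np.linalg.solve(K,[px[0],px[1],1]); return c+d*(z-c[2])/d[2]
def proj(p,X):
    K,Rm,t=cam(p); q=K@(Rm@np.array(X,float)+t); return q[:2]/q[2]
def save(p,n,img=None):
    cv2.imwrite('pics/'+n,cv2.cvtColor(p['color'] if img is None else img,cv2.COLOR_RGB2BGR))
def sil(p,q):
    a={k:v for k,v in p.items() if k!='_s'}
    return models.silhouettes(a,q)
E
python3 - <<'E'
from h import *
s=readout.get_state(); print(s)
for n in('top','side'):
    p=shot(n); save(p,n+'0.png')
    K,Rm,t=cam(p); print(n,-Rm.T@t)
    for q,z in(('cap',130),('dish',7),('holder',18)):
        for r in sil(p,q)[:3]: print(q,round(r['score'],2),r['position'],r['mask'].sum(),ray(p,r['position'],z).round(1))
a=np.vstack([cv2.imread('pics/top0.png'),cv2.imread('pics/side0.png')]); cv2.imwrite('pics/both.png',cv2.resize(a,(480,600)))
E
```

```text
pics
{'clock': 0.0, 'qpos': array([-9.64902785e-01,  3.59401053e-01,  1.10425858e-02, -3.40712699e-04,
       -1.22409953e+00, -2.88101399e-01]), 'joint_velocities': array([-0.00045813,  0.00167121, -0.0001005 , -0.00048119, -0.00254507,
       -0.00079402]), 'tau': array([-2.12369749e-03, -5.83324564e+01,  2.93412620e+01,  6.93645939e+00,
       -6.14932476e-03,  1.12747982e-04]), 'tool_pos': array([ 210.74963072, -640.78018254,  252.34910815]), 'tcp_rot': array([-1.84125288e+00, -2.54366120e+00, -1.34054874e-03]), 'ft_force': array([ 0.25318395, -0.26184056, -0.65470145]), 'moment': array([ 0.02356143, -0.02812211,  0.06434538]), 'opening': 0.9993783278937369}
top [ 431.8087042     9.70922099 1195.04057309]
cap 0.56 [262.0, 207.6] 175 [513.7 212.4 130. ]
cap 0.49 [250.9, 207.8] 211 [513.3 245.3 130. ]
dish 0.73 [395.8, 172.6] 358 [ 636.8 -207.5    7. ]
holder 0.81 [249.0, 278.5] 2356 [294.3 272.8  18. ]
holder 0.64 [263.1, 211.2] 970 [510.5 230.   18. ]
side [497.52499943 769.97192414 712.05914029]
cap 0.71 [323.3, 261.1] 573 [522.3 247.6 130. ]
dish 0.88 [338.9, 178.4] 577 [ 486.4 -216.1    7. ]
dish 0.54 [289.0, 181.0] 268 [ 646.3 -202.1    7. ]
holder 0.79 [326.0, 290.6] 2136 [518.7 235.6  18. ]
holder 0.76 [430.5, 306.5] 5934 [292.  275.1  18. ]
```

View pics/top0.png

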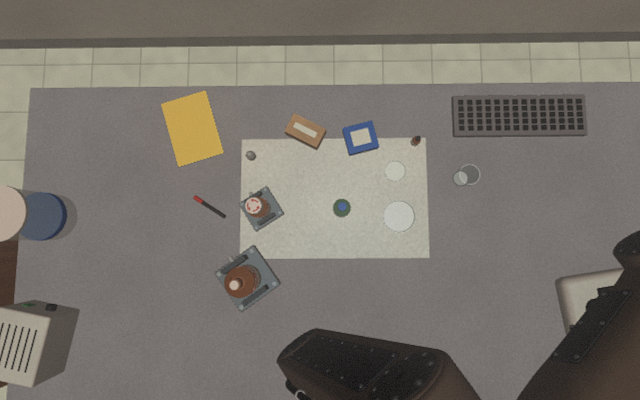

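View pics/side0.png

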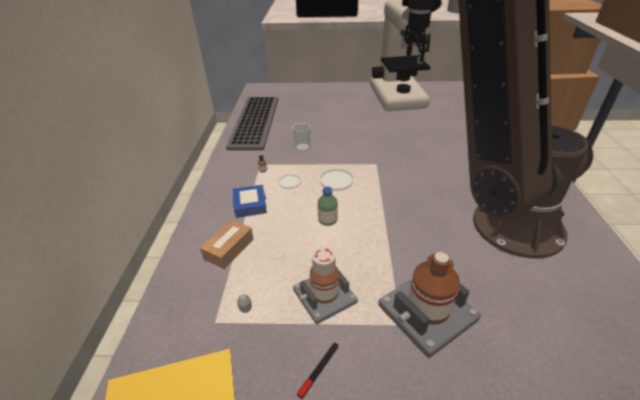

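The top view shows the target clamp with its arrowed cap at about (254,205), and a larger look-alike clamp at (245,280). The large dish is at (398,216), the small one at (395,171). In the side view the cap is at (323,260) and the large dish at (338,179).

Run:
```python
from h import *
s=readout.get_state(); print(R(s['tcp_rot']).round(3))
P={}
for n in('top','side'):
    p=shot(n); P[n]=p
    for q in('dish','holder','cap','beaker','spare'):
        for r in sil(p,q)[:4]:
            (c,w,a)=cv2.minAreaRect(cv2.findNonZero(r['mask'].astype('uint8')))
            z={'dish':14,'holder':18,'cap':121,'beaker':40,'spare':50}[q]
            print(n,q,round(r['score'],2),np.round(c,1),np.round(w,1),round(a),ray(p,c,z).round(1))
w=shot('wrist'); print(np.array(w['mount']).round(2)); print(w['mtx'])
print(ray(P['top'],(398.5,216.5),14),ray(P['side'],(337.5,179),14))
```

```text
[[-0.312  0.95  -0.   ]
 [ 0.95   0.312  0.   ]
 [ 0.    -0.    -1.   ]]
top dish 0.93 [394.5 170.5] [21. 21.] 90 [ 642.7 -202.1   14. ]
top dish 0.66 [398.  215.5] [31. 32.] 90 [ 494.1 -210.    14. ]
top holder 0.87 [246.2 277.1] [52.6 50.2] 55 [298.8 281.9  18. ]
top holder 0.66 [260.1 207.7] [36.6 34. ] 59 [522.2 239.9  18. ]
top holder 0.43 [253.5 206. ] [16. 17.] 90 [527.8 261.7  18. ]
top cap 0.77 [253.5 206. ] [16. 17.] 90 [519.4 239.6 121. ]
top beaker 0.58 [465. 175.] [22. 26.] 90 [ 621.7 -423.    40. ]
top spare 0.65 [341.  208.5] [17. 16.] 90 [515.5 -23.5  50. ]
side dish 0.72 [337. 179.] [22. 34.] 90 [ 492.6 -203.    14. ]
side dish 0.7 [289.5 181. ] [14. 21.] 90 [ 643.3 -192.4   14. ]
side holder 0.77 [324.1 291.3] [51.7 51.7] 62 [523.  237.6  18. ]
side holder 0.73 [434.5 304.7] [80.4 85.2] 49 [282.4 270.4  18. ]
side cap 0.91 [323.5 261. ] [28. 23.] 90 [522.3 239.2 121. ]
side beaker 0.56 [301.5 137. ] [28. 17.] 90 [ 620.4 -427.2   40. ]
side spare 0.63 [327.5 206.5] [39. 21.] 90 [519.3 -23.3  50. ]
[[   1.     -0.     -0.      0.  ]
 [   0.      0.95    0.32  -80.88]
 [   0.     -0.32    0.95 -119.82]
 [   0.      0.      0.      1.  ]]
[[331.66981104   0.         315.58606665]
 [  0.         331.66981104 189.19087876]
 [  0.           0.           1.        ]]
[ 490.85504879 -211.55539381   14.        ] [ 491.0172111 -203.01076     14.       ]
```

```bash
for i in 1; do :; done
python3 -m jog '[[0.25,0.31,-0.04,0,0,0,0],[0.25,0.31,-0.04,0,0,0,0],[0.25,0.31,-0.04,0,0,0,0],[0.25,0.31,-0.04,0,0,0,0],[0.25,0.31,-0.04,0,0,0,0]]'
python3 -m jog '[[0.25,0.31,-0.04,0,0,0,0],[0.25,0.31,-0.04,0,0,0,0],[0.25,0.31,-0.04,0,0,0,0],[0.25,0.31,-0.04,0,0,0,0],[0.25,0.31,-0.04,0,0,0,0]]'
python3 -m jog '[[0.25,0.31,-0.04,0,0,0,0],[0.25,0.31,-0.04,0,0,0,0],[0.25,0.31,-0.04,0,0,0,0],[0,0,0,0,0,0,0],[0,0,0,0,0,0,0]]'
python3 - <<'E'
from h import *
s=readout.get_state(); print(s['clock'],s['tool_pos'],s['tcp_rot'],s['qpos'].round(2),s['ft_force'])
p=shot('wrist'); save(p,'w1.png')
for r in sil(p,'dish')[:3]:
    (c,w,a)=cv2.fitEllipse(max(cv2.findContours(r['mask'].astype('uint8'),0,1)[0],key=len)); print(r['score'],c,w,ray(p,c,12))
E
```

```text
clock: 1.47
tool_pos: [319.6, -472.5, 273.5]
tcp_rot: [1.842, 2.544, -0.0]
ft_force: [2.1, 0.2, -0.6]
opening: 0.997
clock: 1.88
tool_pos: [427.9, -305.1, 293.9]
tcp_rot: [1.841, 2.544, 0.0]
ft_force: [-0.7, -0.0, -0.8]
opening: 1.002
clock: 2.3
tool_pos: [493.3, -204.7, 305.5]
tcp_rot: [1.837, 2.548, 0.0]
ft_force: [-0.3, 0.1, 0.4]
opening: 1.0
2.3 [ 493.25896736 -204.71009412  305.52044702] [1.83692156e+00 2.54807804e+00 4.28681480e-04] [-0.03  0.09 -0.21  0.   -1.26 -1.22] [-0.34898291  0.07810422  0.41330668]
0.95 (281.08319091796875, 247.32481384277344) (47.37887954711914, 51.71500015258789) [ 643.92807271 -206.52478475   12.        ]
0.62 (308.8814697265625, 145.5343017578125) (85.14635467529297, 86.12620544433594) [ 495.26285715 -213.98477959   12.        ]
```

```bash
python3 -m jog '[[0.375,0.153,0,0,0,0,0],[0.375,0.153,0,0,0,0,0],[0.375,0.153,0,0,0,0,0],[0.375,0.153,0,0,0,0,0],[0.375,0.153,0,0,0,0,0]]' | tail -0
python3 -m jog '[[0.375,0.153,0,0,0,0,0],[0.375,0.153,0,0,0,0,0],[0.375,0.153,0,0,0,0,0],[0.375,0.153,0,0,0,0,0],[0.375,0.153,0,0,0,0,0]]' | tail -0
python3 -m jog '[[0.375,0.153,0,0,0,0,0],[0,0,0,0,0,0,0],[0,0,0,0,0,0,0]]'
python3 - <<'E'
from h import *
s=readout.get_state(); print(s['clock'],s['tool_pos'],s['tcp_rot'],s['qpos'].round(2),s['ft_force'],s['moment'])
p=shot('wrist'); save(p,'w2.png')
for q,z in(('cap',136),('holder',18)):
  for r in sil(p,q)[:3]:
    (c,w,a)=cv2.minAreaRect(cv2.findNonZero(r['mask'].astype('uint8'))); print(q,r['score'],c,w,a,r['position'],ray(p,c,z))
print(proj(p,[522,239,138]))
E
```

```text
clock: 3.48
tool_pos: [523.3, 238.4, 304.4]
tcp_rot: [-1.841, -2.545, 0.002]
ft_force: [0.6, -1.3, -0.1]
opening: 1.001
3.4833 [523.34973731 238.36918885 304.40871667] [-1.84088535e+00 -2.54535552e+00  2.40482996e-03] [ 0.77  0.17 -0.13 -0.   -1.27 -2.02] [ 0.56107653 -1.31629932 -0.06532905] [-0.07855972  0.0154467  -0.0076345 ]
cap 0.64 (316.0, 170.5) (55.0, 52.0) 90.0 [317.5, 171.0] [520.76767732 237.07074079 136.        ]
holder 0.9 (315.941162109375, 146.76470947265625) (90.22325897216797, 90.70832824707031) 75.96376037597656 [317.9, 131.3] [522.23743963 237.29278323  18.        ]
holder 0.87 (427.0, 28.5) (57.0, 152.0) 90.0 [409.6, 16.4] [357.51438328 313.06884954  18.        ]
holder 0.75 (315.5, 170.0) (56.0, 51.0) 90.0 [312.2, 170.8] [550.66364577 246.04503022  18.        ]
[317.61461344 172.99948913]Exception ignored on flushing sys.stdout:
BrokenPipeError: [Errno 32] Broken pipe
Exception ignored on flushing sys.stdout:
BrokenPipeError: [Errno 32] Broken pipe
```

View pics/w2.png

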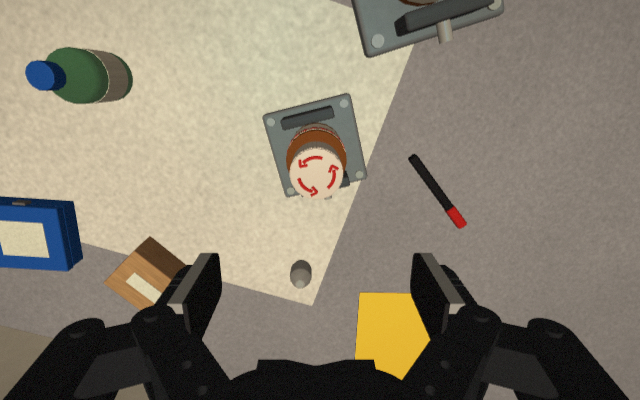

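The cap (red arrows, 316,171) stands on the small target clamp. There is free space round it at fingertip height. I'll descend.

```bash
python3 -m jog '[[0,-0.013,0.38,0,0,0,0],[0,0,0.38,0,0,0,0],[0,0,0.38,0,0,0,0],[0,0,0.37,0,0,0,0],[0,0,0.27,0,0,0,0]]'
python3 -m jog '[[0,0,0,0,0,0,0.2],[0,0,0,0,0,0,0.3],[0,0,0,0,0,0,0.35],[0,0,0,0,0,0,0.4]]' 30
python3 - <<'E'
from h import *
s=readout.get_state(); print(s['clock'],s['tool_pos'],s['opening'],s['ft_force'],s['moment'])
E
```

```text
clock: 4.05
tool_pos: [521.1, 234.9, 124.9]
tcp_rot: [-1.845, -2.542, 0.002]
ft_force: [0.8, -0.4, -0.4]
opening: 1.0
clock: 4.38
tool_pos: [523.3, 237.9, 129.9]
tcp_rot: [1.842, 2.544, 0.006]
ft_force: [0.3, 0.3, -0.2]
opening: 0.602
4.3833 [523.27285367 237.92124857 129.881732  ] 0.602409922578292 [ 0.29559862  0.33366266 -0.23798152] [-0.05451724  0.00247523  0.00538622]
```

```bash
python3 -m jog '[[0,0,0.03,0,0,0,0.4],[0,0,0,0,0,0,0.45],[0,0,0,0,0,0,0.5]]' 30
python3 -m jog '[[0,0,0,0,0,0,0.7],[0,0,0,0,0,0,1],[0,0,0,0,0,0,1]]' 30
python3 -m jog '[[0,0,0,0,0,0,1],[0,0,0,0,0,0,1],[0,0,0,0,0,0,1]]' 90
python3 - <<'E'
from h import *
s=readout.get_state(); print(s['clock'],s['tool_pos'],s['opening'],s['ft_force'],s['moment'],s['qpos'])
E
```

```text
clock: 4.63
tool_pos: [523.0, 238.3, 126.3]
tcp_rot: [1.84, 2.545, 0.005]
ft_force: [-0.2, -0.4, 6.4]
opening: 0.567
clock: 4.88
tool_pos: [523.0, 238.3, 126.3]
tcp_rot: [1.84, 2.545, 0.005]
ft_force: [-0.5, -0.5, 6.2]
opening: 0.567
clock: 5.13
tool_pos: [523.0, 238.4, 126.5]
tcp_rot: [1.84, 2.545, 0.006]
ft_force: [-0.2, -0.2, 7.7]
opening: 0.552
5.1333 [523.0161385  238.36510789 126.51956645] 0.5519389979737133 [-0.2005187  -0.17914859  7.72262503] [0.00195977 0.36614323 0.02843612] [ 7.68352994e-01  3.07742701e-01 -3.80498440e-01  1.01012174e-03
 -8.78827695e-01 -2.02110460e+00]
```

```bash
python3 -m jog '[[0,0,0.02,0,0,0,1],[0,0,0,0,0,0,1]]' 90
python3 -m jog '[[0,0,0.01,0,0,0,1],[0,0,0,0,0,0,1]]'
```

```text
clock: 5.3
tool_pos: [523.1, 238.4, 124.6]
tcp_rot: [1.84, 2.545, 0.006]
ft_force: [-1.1, -0.1, 10.1]
opening: 0.551
clock: 5.47
tool_pos: [523.2, 238.4, 123.9]
tcp_rot: [1.84, 2.545, 0.006]
ft_force: [-2.8, 0.0, 11.9]
opening: 0.548
```

```bash
python3 -m jog '[[0,0,0.012,0,0,0,1],[0,0,0,0,0,0,1]]'
python3 -m jog '[[0,0,0.006,0,0,0,1],[0,0,0,0,0,0,1]]'
```

```text
clock: 5.63
tool_pos: [523.2, 238.5, 122.9]
tcp_rot: [1.839, 2.545, 0.006]
ft_force: [-2.4, -0.7, 13.3]
opening: 0.551
clock: 5.8
tool_pos: [523.2, 238.5, 122.6]
tcp_rot: [1.839, 2.545, 0.006]
ft_force: [-4.0, 0.3, 15.7]
opening: 0.555
```

```bash
python3 -m jog '[[0,0,0.006,0,0,0,1],[0,0,0,0,0,0,1]]'
python3 -m jog '[[0,0,0,0,0,-0.04,1],[0,0,0,0,0,-0.04,1],[0,0,0,0,0,0,1]]'
python3 - <<'E'
from h import *
s=readout.get_state(); print(s['moment'],s['qpos'][5],s['tool_pos'])
E
```

```text
clock: 5.97
tool_pos: [523.3, 238.5, 122.4]
tcp_rot: [1.839, 2.545, 0.007]
ft_force: [-4.3, -1.0, 18.6]
opening: 0.552
clock: 6.22
tool_pos: [523.3, 238.4, 122.5]
tcp_rot: [1.612, 2.693, 0.007]
ft_force: [-3.9, -1.6, 17.6]
opening: 0.544
[-0.55091608  1.60010837  0.04007165] -1.8483479909478915 [523.31426806 238.4233846  122.45587735]
```

```bash
cat > m.py <<'E'
from h import *
s=readout.get_state(); r=R(s['tcp_rot']); print('M',s['moment'].round(3),'yaw',round(float(np.degrees(np.arctan2(r[1,0],r[0,0]))),1),'z',s['tool_pos'][2].round(2),'F',s['ft_force'].round(1),'q6',s['qpos'][5].round(2))
E
python3 -m jog '[[0,0,0,0,0,-0.04,1],[0,0,0,0,0,-0.04,1],[0,0,0,0,0,0,1]]' >/dev/null; python3 m.py
python3 -m jog '[[0,0,0,0,0,-0.04,1],[0,0,0,0,0,-0.04,1],[0,0,0,0,0,0,1]]'>/dev/null; python3 m.py
```

```text
M [-0.401  0.843 -0.041] yaw 127.8 z 122.51 F [-3.2 -1.1 16.8] q6 -1.68
M [-0.24   0.738 -0.004] yaw 137.4 z 122.56 F [-1.6 -1.2 16.2] q6 -1.51
```

```bash
python3 -m jog '[[0,0,0.006,0,0,-0.04,1],[0,0,0,0,0,-0.04,1],[0,0,0,0,0,0,1]]' >/dev/null; python3 m.py
python3 -m jog '[[0,0,0,0,0,-0.04,1],[0,0,0,0,0,-0.04,1],[0,0,0,0,0,0,1]]'>/dev/null; python3 m.py
```

```text
M [-0.472  1.153 -0.018] yaw 147.0 z 122.49 F [-3.7 -2.4 20.1] q6 -1.35
M [-0.462  1.054 -0.017] yaw 156.6 z 122.51 F [-2.9 -1.9 20.4] q6 -1.18
```

```bash
python3 -m jog '[[0,0,0,0,0,-0.03,1],[0,0,0,0,0,-0.03,1]]' >/dev/null; python3 m.py
python3 -c "
from h import *
p=shot('wrist'); save(p,'w3.png',cv2.resize(p['color'][180:400,200:440],None,fx=2.5,fy=2.5))"
python3 -m jog '[[0,0,0,0,0,-0.03,1],[0,0,0,0,0,-0.03,1]]'>/dev/null; python3 m.py
```

```text
M [-0.541  0.867 -0.076] yaw 163.7 z 122.52 F [-1.5 -1.6 20. ] q6 -1.06
M [-0.417  0.842 -0.147] yaw 170.9 z 122.5 F [-2.  -1.7 19. ] q6 -0.93
```

View pics/w3.png

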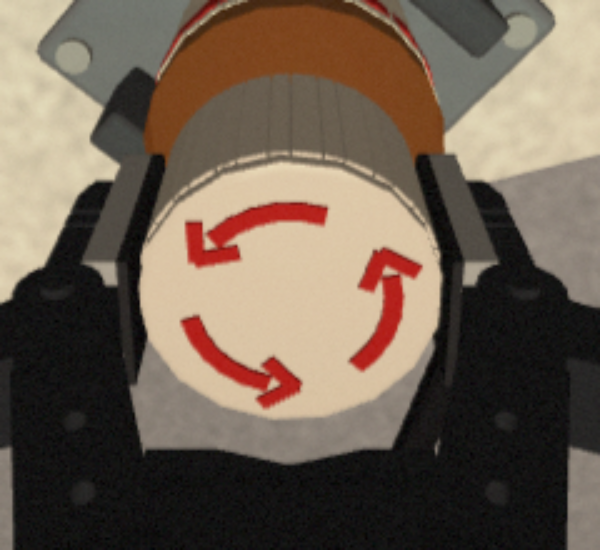

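The crop shows the arrows in the same places relative to the jaws as before the turn, so the cap turns with the gripper without slip.

```bash
python3 -m jog '[[0,0,0,0,0,-0.025,1]]'>/dev/null; python3 m.py
python3 -m jog '[[0,0,0,0,0,-0.025,1]]'>/dev/null; python3 m.py
```

```text
M [-0.463  0.853 -0.085] yaw 173.9 z 122.54 F [-2.  -1.3 19.9] q6 -0.88
M [-0.336  0.828 -0.069] yaw 176.9 z 122.54 F [-2.  -1.5 19.8] q6 -0.82
```

```bash
python3 -m jog '[[0,0,0,0,0,-0.025,1]]'>/dev/null; python3 m.py
python3 -m jog '[[0,0,0,0,0,-0.025,1]]'>/dev/null; python3 m.py
```

```text
M [-0.414  0.754 -0.082] yaw 179.8 z 122.55 F [-2.9 -1.3 18.9] q6 -0.77
M [-0.321  0.583 -0.019] yaw -177.2 z 122.55 F [-0.8 -1.6 19.4] q6 -0.72
```

```bash
python3 -m jog '[[0,0,0,0,0,-0.025,1]]'>/dev/null; python3 m.py
python3 -m jog '[[0,0,0,0,0,-0.02,1]]'>/dev/null; python3 m.py
```

```text
M [-0.246  0.576  0.01 ] yaw -174.1 z 122.57 F [-0.8 -0.2 19. ] q6 -0.67
M [-0.193  0.661 -0.035] yaw -171.7 z 122.56 F [-1.6 -0.7 19.8] q6 -0.63
```

```bash
python3 -m jog '[[0,0,0,0,0,-0.025,1]]'>/dev/null; python3 m.py
python3 -m jog '[[0,0,0,0,0,-0.02,1]]'>/dev/null; python3 m.py
```

```text
M [-0.171  0.837 -0.107] yaw -168.8 z 122.54 F [-1.7  0.7 19.2] q6 -0.57
M [-0.034  0.906 -0.098] yaw -166.3 z 122.55 F [-2.9 -0.1 19.7] q6 -0.53
```

```bash
python3 -m jog '[[0,0,0,0,0,-0.025,1]]'>/dev/null; python3 m.py
python3 -m jog '[[0,0,0,0,0,-0.02,1]]'>/dev/null; python3 m.py
```

```text
M [ 0.078  1.116 -0.09 ] yaw -163.4 z 122.53 F [-3.7  0.3 19.1] q6 -0.48
M [ 1.000e-03  1.056e+00 -8.600e-02] yaw -161.0 z 122.55 F [-2.6 -0.5 19.6] q6 -0.44
```

```bash
echo "import sys; sys.exit(abs(s['moment'][2])>0.2)" >> m.py
python3 -m jog '[[0,0,0,0,0,-0.02,1]]'>/dev/null; python3 m.py &&
python3 -m jog '[[0,0,0,0,0,-0.02,1]]'>/dev/null && python3 m.py &&
python3 -m jog '[[0,0,0,0,0,-0.02,1]]'>/dev/null && python3 m.py &&
python3 -m jog '[[0,0,0,0,0,-0.02,1]]'>/dev/null && python3 m.py &&
python3 -m jog '[[0,0,0,0,0,-0.02,1]]'>/dev/null && python3 m.py &&
python3 -m jog '[[0,0,0,0,0,-0.02,1]]'>/dev/null && python3 m.py &&
python3 -m jog '[[0,0,0,0,0,-0.02,1]]'>/dev/null && python3 m.py
```

```text
M [ 0.026  1.052 -0.104] yaw -158.6 z 122.54 F [-3.2  0.4 19.7] q6 -0.4False
```

```bash
sed -i "s/sys.exit(abs(s\['moment'\]\[2\])>0.2)/sys.exit(int(abs(s['moment'][2])>0.2))/" m.py
python3 -m jog '[[0,0,0,0,0,-0.02,1]]'>/dev/null; python3 m.py &&
python3 -m jog '[[0,0,0,0,0,-0.02,1]]'>/dev/null && python3 m.py &&
python3 -m jog '[[0,0,0,0,0,-0.02,1]]'>/dev/null && python3 m.py &&
python3 -m jog '[[0,0,0,0,0,-0.02,1]]'>/dev/null && python3 m.py &&
python3 -m jog '[[0,0,0,0,0,-0.02,1]]'>/dev/null && python3 m.py &&
python3 -m jog '[[0,0,0,0,0,-0.02,1]]'>/dev/null && python3 m.py &&
python3 -m jog '[[0,0,0,0,0,-0.02,1]]'>/dev/null && python3 m.py
```

```text
M [ 0.132  1.072 -0.062] yaw -156.2 z 122.51 F [-2.9  0.5 18.6] q6 -0.35
M [ 0.09   0.983 -0.082] yaw -153.8 z 122.48 F [-2.2  0.2 18.7] q6 -0.31
M [ 0.122  0.947 -0.074] yaw -151.4 z 122.47 F [-2.9  0.2 18.5] q6 -0.27
M [ 0.167  1.028 -0.099] yaw -149.0 z 122.47 F [-2.5  0.1 19.4] q6 -0.23
M [ 0.053  0.998 -0.043] yaw -146.6 z 122.47 F [-2.1  0.9 17.8] q6 -0.19
M [ 0.075  0.961 -0.089] yaw -144.2 z 122.44 F [-2.3  0.9 17.9] q6 -0.14
M [ 0.023  1.026 -0.104] yaw -141.8 z 122.42 F [-2.1  0.2 19.2] q6 -0.1
```

```bash
python3 -m jog '[[0,0,0,0,0,-0.02,1]]'>/dev/null; python3 m.py &&
python3 -m jog '[[0,0,0,0,0,-0.02,1]]'>/dev/null && python3 m.py &&
python3 -m jog '[[0,0,0,0,0,-0.02,1]]'>/dev/null && python3 m.py &&
python3 -m jog '[[0,0,0,0,0,-0.02,1]]'>/dev/null && python3 m.py &&
python3 -m jog '[[0,0,0,0,0,-0.02,1]]'>/dev/null && python3 m.py &&
python3 -m jog '[[0,0,0,0,0,-0.02,1]]'>/dev/null && python3 m.py &&
python3 -m jog '[[0,0,0,0,0,-0.02,1]]'>/dev/null && python3 m.py &&
python3 -m jog '[[0,0,0,0,0,-0.02,1]]'>/dev/null && python3 m.py &&
python3 -m jog '[[0,0,0,0,0,-0.02,1]]'>/dev/null && python3 m.py &&
python3 -m jog '[[0,0,0,0,0,-0.02,1]]'>/dev/null && python3 m.py
```

```text
M [-0.325  0.524 -0.105] yaw -139.4 z 122.42 F [-0.1 -0.7 17.8] q6 -0.06
M [-0.83  -0.061 -0.281] yaw -137.0 z 122.45 F [ 0.7 -2.6 17.8] q6 -0.02
```

```bash
python3 -m jog '[[0,0,0,0,0,0,1]]'>/dev/null; python3 m.py
python3 -m jog '[[0,0,0,0,0,-0.006,1]]'>/dev/null; python3 m.py
```

```text
M [-0.544  0.298 -0.199] yaw -137.0 z 122.46 F [-1.5 -1.7 18.8] q6 -0.02
M [-0.574  0.314 -0.294] yaw -136.4 z 122.43 F [ 0.1 -1.8 17.5] q6 -0.01
```

Torque has risen to 0.29 N m and stays up, so this is the stop. I'll ease off and lift.

```bash
python3 -m jog '[[0,0,-0.02,0,0,0.012,1],[0,0,-0.02,0,0,0,1],[0,0,-0.02,0,0,0,1],[0,0,0,0,0,0,1]]'>/dev/null; python3 m.py
python3 -m jog '[[0,0,-0.02,0,0,0,1],[0,0,-0.02,0,0,0,1],[0,0,0,0,0,0,1]]'>/dev/null; python3 m.py
```

```text
M [-0.032 -0.849 -0.036] yaw -137.8 z 127.44 F [ 2.2 -0.2  7.6] q6 -0.03
M [ 0.391 -0.731  0.024] yaw -137.9 z 129.21 F [1.8 1.2 0.1] q6 -0.03
```

```bash
python3 -m jog '[[0,0,-0.03,0,0,0,1],[0,0,-0.03,0,0,0,1],[0,0,0,0,0,0,1]]'>/dev/null; python3 m.py
python3 -c "
from h import *
p=shot('wrist'); save(p,'w4.png',cv2.resize(p['color'][180:400,200:440],None,fx=2.5,fy=2.5))"
```

```text
M [ 0.67  -0.897 -0.001] yaw -137.9 z 135.05 F [2.3 1.6 0.6] q6 -0.03
```

```bash
python3 -m jog '[[0,0,-0.1,0,0,0,1],[0,0,-0.2,0,0,0,1],[0,0,-0.25,0,0,0,1],[0,0,-0.25,0,0,0,1],[0,0,-0.2,0,0,0,1]]'; python3 m.py
python3 - <<'E'
from h import *
p=shot('wrist'); save(p,'w5.png')
q=shot('side'); r=sil(q,'cap')[0]
(c,w,a)=cv2.minAreaRect(cv2.findNonZero(r['mask'].astype('uint8'))); print(r['score'],c,w); save(q,'s5.png',cv2.resize(q['color'][150:350,200:460],None,fx=2,fy=2))
s=readout.get_state(); T=R(s['tcp_rot']); print(s['tool_pos'], T.T@(np.array([493,-210,s['tool_pos'][2]])-s['tool_pos']))
E
```

```text
clock: 10.73
tool_pos: [521.2, 236.8, 235.6]
tcp_rot: [1.127, -2.931, 0.001]
ft_force: [0.9, 0.9, -0.9]
opening: 0.55
M [ 0.056 -0.078  0.038] yaw -137.9 z 235.61 F [ 0.9  0.9 -0.9] q6 -0.03
0.76 (326.59075927734375, 220.8606414794922) (28.27057647705078, 18.758358001708984)
[521.72553661 237.39670097 235.60596511] [ 321.15096249 -312.81107279   -0.50647827]
```

View pics/s5.png

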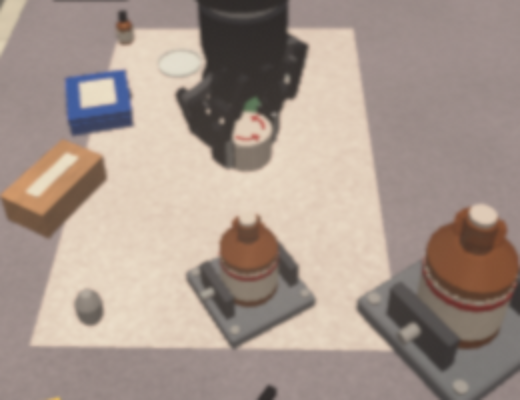

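The side view shows the cap held in the gripper at about (250,140), with the neck of the small bottle bare. I'll carry it to the dish.

```bash
python3 -m jog '[[0.268,-0.261,0,0,0,0,1],[0.268,-0.261,0,0,0,0,1],[0.268,-0.261,0,0,0,0,1],[0.268,-0.261,0,0,0,0,1],[0.268,-0.261,0,0,0,0,1]]' >/dev/null
python3 -m jog '[[0.268,-0.261,0,0,0,0,1],[0.268,-0.261,0,0,0,0,1],[0.268,-0.261,0,0,0,0,1],[0.268,-0.261,0,0,0,0,1],[0.268,-0.261,0,0,0,0,1]]' >/dev/null
python3 -m jog '[[0.268,-0.261,0,0,0,0,1],[0.268,-0.261,0,0,0,0,1],[0,0,0,0,0,0,1],[0,0,0,0,0,0,1]]' >/dev/null; python3 m.py
python3 - <<'E'
from h import *
p=shot('wrist'); save(p,'w6.png')
for r in sil(p,'dish')[:3]:
    (c,w,a)=cv2.fitEllipse(max(cv2.findContours(r['mask'].astype('uint8'),0,1)[0],key=len)); print(r['score'],c,w,ray(p,c,12))
s=readout.get_state(); T=R(s['tcp_rot']); print(s['clock'],s['tool_pos'],s['opening'], T.T@(np.array([493,-210,s['tool_pos'][2]])-s['tool_pos']))
E
```

```text
M [0.08  0.019 0.027] yaw -138.2 z 232.51 F [ 0.1  0.6 -1.3] q6 0.77
0.78 (189.52777099609375, 58.4802360534668) (71.02928924560547, 82.00520324707031) [ 647.00083895 -206.62466525   12.        ]
0.58 (311.5980529785156, 154.15097045898438) (101.49484252929688, 103.12012481689453) [ 498.42911687 -214.5392803    12.        ]
12.15 [ 492.18305658 -210.30973923  233.12923374] 0.5473691485309836 [-0.81418721 -0.31690784 -0.00188276]
```

View pics/w6.png

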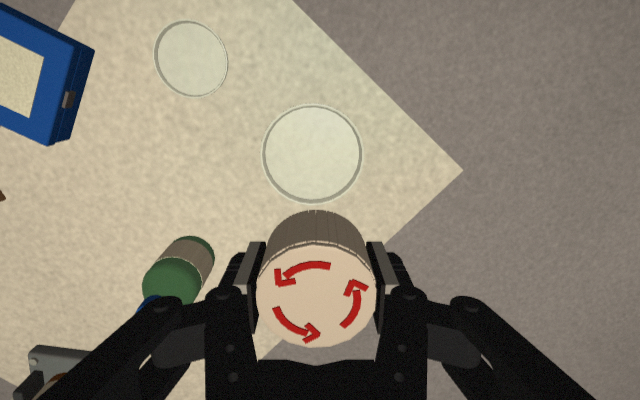

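```bash
python3 -m jog '[[-0.013,-0.028,0.36,0,0,0,1],[0,0,0.36,0,0,0,1],[0,0,0.36,0,0,0,1],[0,0,0.36,0,0,0,1],[0,0,0.3,0,0,0,1]]' >/dev/null
python3 -m jog '[[0,0,0,0,0,0,1],[0,0,0,0,0,0,1]]'; python3 m.py
python3 - <<'E'
from h import *
p=shot('side'); save(p,'s7.png',cv2.resize(p['color'][100:260,240:440],None,fx=3,fy=3))
E
```

```text
clock: 12.73
tool_pos: [495.1, -210.6, 59.4]
tcp_rot: [1.13, -2.927, -0.003]
ft_force: [1.7, -0.8, 0.3]
opening: 0.55
M [-0.003 -0.071  0.008] yaw -137.8 z 59.36 F [ 1.7 -0.8  0.3] q6 0.77
```

View pics/s7.png

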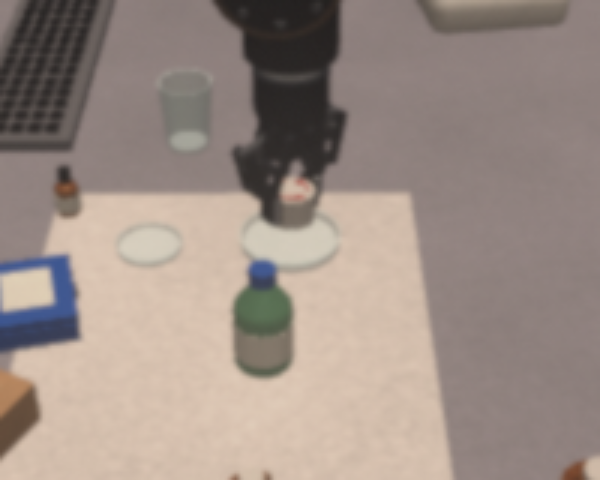

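The cap hangs over the large dish (dish centre at about (290,240) in the crop) and is level.

```bash
python3 -m jog '[[0,0,0.15,0,0,0,1],[0,0,0.06,0,0,0,1],[0,0,0.04,0,0,0,1],[0,0,0,0,0,0,1]]' >/dev/null; python3 m.py
echo "sys.exit(int(s['ft_force'][2]>3.5))" > t; sed -i '/^import sys/d' m.py; echo "import sys" >>m.py; cat t >>m.py
python3 -m jog '[[0,0,0.015,0,0,0,1],[0,0,0,0,0,0,1]]' >/dev/null; python3 m.py &&
python3 -m jog '[[0,0,0.015,0,0,0,1],[0,0,0,0,0,0,1]]' >/dev/null && python3 m.py &&
python3 -m jog '[[0,0,0.01,0,0,0,1],[0,0,0,0,0,0,1]]' >/dev/null && python3 m.py
```

```text
M [-0.001  0.068  0.031] yaw -137.9 z 36.02 F [-0.3 -0.1 -0.8] q6 0.77
M [-0.019  0.033 -0.031] yaw -137.9 z 34.51 F [-0.2  0.  -1. ] q6 0.77
M [-0.014  0.035  0.003] yaw -137.9 z 32.49 F [ 0.3 -0.2 -0.7] q6 0.77
M [-0.003 -0.031  0.041] yaw -137.9 z 31.26 F [ 0.8  0.  -0.7] q6 0.77
```

```bash
python3 -m jog '[[0,0,0.01,0,0,0,1],[0,0,0,0,0,0,1]]' >/dev/null; python3 m.py &&
python3 -m jog '[[0,0,0.01,0,0,0,1],[0,0,0,0,0,0,1]]' >/dev/null && python3 m.py &&
python3 -m jog '[[0,0,0.01,0,0,0,1],[0,0,0,0,0,0,1]]' >/dev/null && python3 m.py &&
python3 -m jog '[[0,0,0.01,0,0,0,1],[0,0,0,0,0,0,1]]' >/dev/null && python3 m.py &&
python3 -m jog '[[0,0,0.01,0,0,0,1],[0,0,0,0,0,0,1]]' >/dev/null && python3 m.py &&
python3 -m jog '[[0,0,0.01,0,0,0,1],[0,0,0,0,0,0,1]]' >/dev/null && python3 m.py
```

```text
M [0.094 0.    0.01 ] yaw -137.9 z 30.15 F [-0.8 -0.1 -1.1] q6 0.77
M [-0.001  0.022  0.016] yaw -137.9 z 29.13 F [ 0.1 -0.2 -0.6] q6 0.77
M [-0.001 -0.021  0.039] yaw -137.9 z 28.15 F [ 0.5  0.4 -1.3] q6 0.77
M [ 0.166  0.557 -0.045] yaw -137.9 z 27.7 F [-1.5 -0.1  4.6] q6 0.77
```

Contact comes at z 27.7, as predicted. I'll release with a small opening and retreat.

```bash
python3 -m jog '[[0,0,0,0,0,0,0.45],[0,0,0,0,0,0,0.43],[0,0,0,0,0,0,0.4],[0,0,0,0,0,0,0.37],[0,0,0,0,0,0,0.36]]' 20
python3 -m jog '[[0,0,0,0,0,0,0.36],[0,0,-0.03,0,0,0,0.36],[0,0,-0.05,0,0,0,0.36],[0,0,-0.1,0,0,0,0.36],[0,0,-0.2,0,0,0,0.36]]'
python3 -m jog '[[0,0,-0.3,0,0,0,0.36],[0,0,-0.4,0,0,0,0.2],[0,0,-0.4,0,0,0,0],[0,0,-0.4,0,0,0,0],[0,0,0,0,0,0,0]]'
python3 - <<'E'
from h import *
a=shot('wrist'); b=shot('side'); t=shot('top')
for n,p in(('w',a),('s',b),('t',t)):
  for q,z in(('cap',22),('dish',10)):
    for r in sil(p,q)[:3]:
      (c,w,_)=cv2.minAreaRect(cv2.findNonZero(r['mask'].astype('uint8'))); print(n,q,round(r['score'],2),np.round(c),np.round(w),ray(p,c,z).round(1))
save(a,'w8.png')
cv2.imwrite('pics/f.png',cv2.cvtColor(np.hstack([cv2.resize(a['color'],(640,400))[0:400,180:460],cv2.resize(b['color'][120:240,260:400],(467,400))]),4))
E
```

```text
clock: 14.7
tool_pos: [496.0, -211.7, 27.2]
tcp_rot: [1.128, -2.932, -0.0]
ft_force: [-0.4, 0.6, -0.2]
opening: 0.64
clock: 15.12
tool_pos: [494.8, -211.6, 64.7]
tcp_rot: [1.127, -2.929, -0.002]
ft_force: [0.2, -0.2, -0.3]
opening: 0.645
clock: 15.53
tool_pos: [499.7, -212.8, 225.2]
tcp_rot: [-1.126, 2.921, -0.013]
ft_force: [2.2, 0.6, 0.9]
opening: 1.001
w cap 0.78 [319. 170.] [53. 50.] [ 496.1 -211.5   22. ]
w dish 0.7 [198.  68.] [81. 73.] [ 647.8 -206.    10. ]
w dish 0.59 [320. 164.] [103. 103.] [ 497.9 -214.3   10. ]
s cap 0.79 [337. 176.] [16. 12.] [ 492.6 -208.2   22. ]
s dish 0.74 [336. 180.] [33. 20.] [ 494.5 -201.8   10. ]
s dish 0.54 [290. 181.] [14. 19.] [ 644.1 -197.9   10. ]
s dish 0.2 [324. 260.] [7. 7.] [527.1 134.6  10. ]
t dish 0.58 [395. 165.] [10. 20.] [ 661.8 -204.9   10. ]
t dish 0.57 [398. 228.] [ 8. 24.] [ 453.6 -209.8   10. ]
```

View pics/f.png

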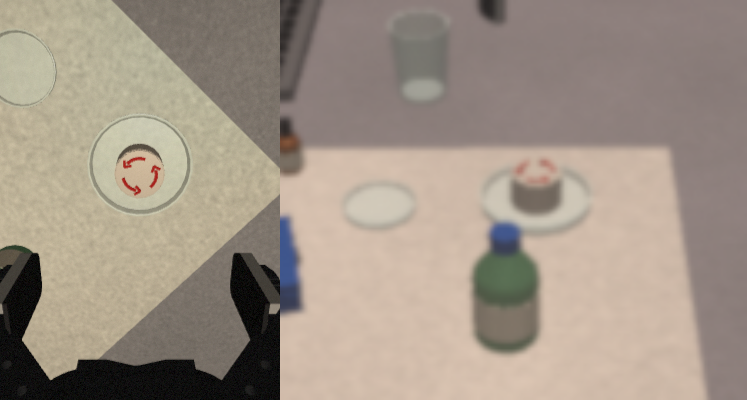

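The cap stands top up near the middle of the large dish, and the gripper is clear of it.

```bash
python3 -m jog '[[0,0,0,0,0,0,0],[0,0,0,0,0,0,0]]'; python3 -c "
from rig import robot; print(robot.hand_in())"
```

```text
clock: 16.15
tool_pos: [495.9, -211.7, 214.8]
tcp_rot: [1.128, -2.931, -0.001]
ft_force: [-0.0, -0.5, 0.2]
opening: 1.0
the job is handed in; nothing more can be done
None
```

The cap is off the bottle and stands top up in the larger glass dish. I handed the job in at about 16 s; no verdict was reported.

- **Opening:** I gripped the cap at 90 N, pressed it down about 4 mm with at most about 20 N, and turned it about 115° anticlockwise. I stopped when the torque rose from about 0.1 to 0.29 N m and stayed up. I then eased off and lifted it straight up; it came away without resistance.
- **Placing:** The cap touched the dish floor at about 4.6 N. I opened the fingers just enough to release it and withdrew.
- **Last checks:**
  - The wrist camera puts the cap within about 4 mm of the dish's centre and the side camera within about 7 mm; the limit is 32 mm.
  - In the final views the cap looks level, the dish is where it was to within measuring error, and the gripper is clear.
- **Not confirmed:**
  - In the final top view the network missed the cap and saw only parts of the dish, so that view confirmed nothing.
  - I did not measure the bottle's turn in its clamp. The torque read stayed well under the clamp's 0.5 N m.
  - I did not re-measure the bystanders. The path kept clear of them, and the few visible in the last views looked undisturbed.

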